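# Open the dial padlock on an office computer and hold it up

## Task

Take the blue dial padlock off the computer's padlock eye: it is already preset, so turn its dial clockwise, click by click, until the red tick sits in the notch at the red mark on the case, and not past it. Then pull the lock back so that its shackle comes fully out, slip the open shackle off the eye, and hold the lock up a hand's breadth or more above the computer, dial upwards and shackle still open. Finish while holding it still up there; do not put it down or let go, and leave the screwdriver, mug, tape roll and mouse where they are.

Things in the scene. Friction and masses are not known exactly. Their poses are not given: they have to be found in the camera images.
- padlock: blue padlock lying on its back on the computer's top, 0.3 kg. Case 50 mm long (its x), 48 mm wide (its y; flat parallel sides, good to grip), 22 mm thick. Origin: centre of the case's underside; z up to the dial, x to the shackle. Loose in the eye: it can shift a few mm and yaw about 0.1 rad before it bears on the tabs, which hold it against the turning dial
- end_face (a point): middle of the case's end face on the shackle side, 25 mm in x and 11 mm in z from the case's origin. The shackle, a U of round steel bar 7 mm thick, leaves it at this height: the heel leg at lock y = -13 mm never leaves the case, the toe leg at y = +13 mm runs through the eye. From this face to the inside of the bow: 24 mm locked, 39 mm pulled out
- toe (a point): free end of the toe leg, at lock y = +13 mm, moving with the shackle. Locked it sits 4 mm inside the case; with the shackle fully out it stands 11 mm before the end face. Push the open lock forward until the eye's tabs lie in this gap (eye about 5.5 mm before the end face, +-3 mm) and the lock lifts straight up off the eye
- knob (a point): grip of the dial: a fluted round knob, 24 mm in diameter, from 26 to 42 mm above the case's underside; this point is on the dial's axis, 34 mm above the case's origin. Below it the dial's flange, 40 mm in diameter, from 22 to 26 mm, carries 12 ticks, one red and long; a red line on the knob's top points the same way
- dial (a joint): dial angle on the case, rad, counter-clockwise from above positive; 0: red tick at the red mark (on the case's top, shackle side). A click every 0.5236 rad, 0.1 N m over each ridge; let go within 0.2 rad of a notch it springs into it. Starts two to four clicks above 0 (1.05 to 2.09), rarely on a ridge. The shackle pulls freely only within 0.1 rad of 0; once pulled it locks the dial
- shackle (a joint): how far the shackle is out of the case, m: 0 home, 0.015 fully out (stop). While locked it stops at 0.002. About 2 N of friction; it stays where it is left. To draw it out, pull the case along its -x: after up to 15 mm of slack the bow bears on the eye and is held back by it
- eye (a point): padlock eye fixed on the computer: two upright tabs back to back, together 4 mm thick (computer's x), 24 mm wide (its y), 24 mm high, with a hole 16 mm wide from the computer's top surface up to 19 mm. This point: foot of the tabs, middle of their thickness and width. The lock's case lies on the -x side, its bow on the +x side
- computer: flat desktop computer, fixed on the desk: 346 mm (its x) by 324 mm (y) by 100 mm high; origin at the centre of its underside, z up; x points from the front bezel to the rear panel. Its top is flat around the lock, 100 mm above the origin
- screwdriver: orange-handled screwdriver, 180 mm, lying on the computer's top; origin under its middle; leave it alone
- mug: white mug, 80 mm in diameter, 95 mm high, on the desk on the computer's -y side; origin at the centre of its foot; leave it alone
- tape_roll: white tape roll lying flat, 80 mm in diameter, 25 mm high, on the desk on the computer's +y side; origin at the centre of its underside; leave it alone
- mouse: grey computer mouse, 105 x 60 x 32 mm, on the desk on the computer's +y side; origin at the centre of its underside; leave it alone
Not all that is in view belongs to the job. Leave any green or orange look-alike of the padlock alone.

How it is judged:
On the way, in this order (a step that is already met when the one before it is completed fails the run):
1. the dial stands in the notch at the red mark, the shackle still in (value of joint dial between -0.15 and 0.15 rad and value of joint shackle below 0.004 m), for 0.2 s.
2. the shackle is pulled out, the lock still low on the computer (value of joint shackle above 0.012 m and z of padlock in the frame of computer below 0.125 m), for 0.2 s.
At the end, for the whole second after the job is handed in: The padlock is held still in the fingers (grip over 1 N, slower than 30 mm/s), its underside at least 80 mm above the computer's top, touching the computer nowhere, the dial upwards within 20 degrees, the shackle at least 11 mm out and the dial still within 0.2 rad of the red mark (z of padlock in the frame of computer above 0.18 m and angle between padlock's own z axis and vertical below 0.35 rad and value of joint shackle above 0.011 m and value of joint dial between -0.2 and 0.2 rad and contact force between padlock and the fingers above 1 N and contact force between padlock and computer below 0.1 N and linear speed of padlock below 0.03 m/s); the arm keeps its last pose, push and grip.
It fails at once if the dial was run more than a click past the red mark, or turned away from it counter-clockwise (value of joint dial below -0.75 rad or value of joint dial above 2.9 rad).
It fails at once if the screwdriver was moved (distance of screwdriver from where it was at the start of the episode above 0.02 m).
It fails at once if the mug was moved (distance of mug from where it was at the start of the episode above 0.02 m).
It fails at once if the tape roll was moved (distance of tape_roll from where it was at the start of the episode above 0.02 m).
It fails at once if the mouse was moved (distance of mouse from where it was at the start of the episode above 0.02 m).
It also fails if it takes over 72 s, if anything falls off the work surface, if the arm or the gripper's body presses on something with over 40 N, if the wrist force passes 120 N, or if a joint passes its speed limit or range.

## Robot

A 6-joint arm with a two-finger parallel gripper is mounted at the origin on the work surface. World frame = base frame: x ahead of the robot, y to its left, z up, the work surface at z = 0. Lengths are in m, angles in rad, forces in N, time in s.
With the tool pointing down it reaches from about 0.425 to 0.95 m from the base axis. Payload 14.7 kg.
Tool frame: the origin (TCP) lies at the very end of the fingers, on their centre line; the grasp point (between the pads) lies 19 mm behind it; z points along the fingers, y is the direction in which the jaws open and shut (so a half turn about z gives the same grasp; the last joint's range is limited). The gripper opens to 85 mm and grips with 20 to 120 N. Pads are 22 mm wide; open, the fingers measure 114 mm over their backs; the gripper's body (76 mm by 85 mm) begins 54 mm behind the grasp point. The pads swing forward as they close: fully open they stand 13 mm farther back than shut.
Start: joints at [-1.161, 0.48, 1.596, -0, 1.065, -0.047], TCP at [0.287, -0.583, 0.231] pointing down, gripper open.
Joint ranges: [-2.75, 2.75], [-0.82, 2.05], [0.23, 2.67], [-1.56, 4.7], [0.09, 2.69], [-2.92, 2.92]. Speed limits (rad/s): [1.89, 1.89, 2.39, 3.01, 3.01, 3.01].

## Interface

Orientations are given as a unit quaternion [x, y, z, w].
In Python, from station import manip gives the robot as it stands.
- The arm moves only by the tool send_rows, never from a script. Its argument "rows" is a list of rows, each a list of 7 numbers: the turn, a rotation vector about the tool's x, y, z in degrees, then the shift along the tool's x, y, z in m, then the closure, from -1 (fully open) to 1 (shut). In form: [[rx, ry, rz, dx, dy, dz, gripper], ...]. A call has 1 to 10 rows; each row shifts and turns the commanded pose from where the row before left it, along the tool's axes as they then stand; what a row does not reach is not made up. A row lasts 1/8 s, in which the tool goes at most 62.5 mm and 10.7 degrees, less where a joint would pass 70% of its speed; a pose out of reach is approached as far as the arm can. A call with a gripper value outside its range is refused whole. The fingers move at their own pace and stop on an object; the grip force is fixed at half the most. Time passes only in rows, so rows that do not move let the fingers close. It gives the time, the measured TCP pose, the force and the opening at its end, in the units of the state.
- manip.get_obs(): the state, without advancing time (a new reading comes with each control period).
- manip.read_camera(name): name is "side" or "top" or "wrist"; returns a dict with "img" (420x560x3 uint8, red, green, blue), "range_z" (420x560 float32, m along the optical axis (not along the pixel's ray), 0 where there is no reading), "fx", "fy", "cx", "cy" (pixels), "world_from_camera" (4x4, takes a point from camera to world coordinates). Camera axes: x right, y down, z forward; pixel columns grow to the right and rows downward; lengths in m; the calibration is good to about 2 mm. A picture is of the moment at which its call begins.
- manip.job_done(): hands the job in, once; it reports no verdict.
The state is a dict: "clock": time; "joints": joint angles; "qd": joint speeds; "effort": joint torques, N m; "ee_pos": TCP position; "eef_rot": TCP orientation; "wrist_force": force on the tool from outside, world axes, zero at the start; "torque": the same for the moment, N m; "opening": finger opening in m.
Only numpy, scipy, OpenCV 4.12 (cv2) and the standard library are available. Lean on these libraries where they do the work, as an engineer would, in place of code of your own. Each camera call takes 0.05 s, during which the arm holds its last target.

## Working session

There is one attempt and no reset: what is moved stays moved. The work goes in short steps, Python scripts to look and compute and a tool call to move; the robot and the scene stay as the last step left them, time stands still between calls to the robot, and variables do not carry over. Pictures are saved under pics/ and viewed, and the job is handed in when it is done.

Besides the shell and the picture viewer there is one more tool, called after "Emit:" as a command line: name --pt "numbers of a row" for each row, then --argument value for the rest. send_rows: Moves the arm, as the interface text tells. Its arguments: {"type":"object","properties":{"rows":{"type":"array","items":{"type":"array","items":{"type":"number"}}}},"required":["rows"]}

```bash
mkdir -p pics; ls; python3 - <<'E'
from station import manip
import cv2
o=manip.get_obs(); print(o)
for n in ["side","top","wrist"]:
    c=manip.read_camera(n); cv2.imwrite(f"pics/{n}0.png",c["img"][:,:,::-1]); print(n,c["fx"],c["cx"],c["cy"],c["world_from_camera"])
E
```

```text
pics
{'clock': 0.0, 'joints': array([-1.16058659e+00,  4.80835137e-01,  1.59686305e+00, -2.77087737e-05,
        1.06513091e+00, -4.65790862e-02]), 'qd': array([ 0.00142098, -0.00050532, -0.00229872, -0.00011868,  0.00123966,
       -0.00081483]), 'effort': array([-2.62817455e-03, -9.50653052e+01, -4.30177116e+01, -1.69989976e-04,
        1.25425437e-02, -2.30541389e-05]), 'ee_pos': array([ 0.28654998, -0.58296146,  0.2306743 ]), 'eef_rot': array([ 9.74029470e-01,  2.26420425e-01, -1.23701080e-04, -6.05843351e-04]), 'wrist_force': array([-0.4848874 , -0.01450214, -0.36162412]), 'torque': array([0.03194443, 0.04873116, 0.00322743]), 'opening': 0.08558006700061017}
side 439.7088778828953 277.66271718177035 209.59786625263072 [[-0.94583995 -0.1727709   0.27483996  0.31452421]
 [-0.32391667  0.4460448  -0.83433928  0.9328412 ]
 [ 0.02155862 -0.87817666 -0.47785037  0.59798209]
 [ 0.          0.          0.          1.        ]]
top 441.51282319710606 272.414985616995 205.795323775143 [[ 0.02684235 -0.99115372  0.12997613  0.44854823]
 [-0.99928731 -0.03005712 -0.02283502  0.06220283]
 [ 0.02653972 -0.12927055 -0.99125414  1.19746981]
 [ 0.          0.          0.          1.        ]]
wrist 349.63037875542756 278.85906377029136 205.63757357147944 [[ 4.40339907e-01 -8.58888576e-01 -2.61555312e-01  3.53095450e-01]
 [-8.97830846e-01 -4.21478402e-01 -1.27497953e-01 -5.50039974e-01]
 [-7.33379571e-04  2.90974864e-01 -9.56730417e-01  3.73184511e-01]
 [ 0.00000000e+00  0.00000000e+00  0.00000000e+00  1.00000000e+00]]
```

View pics/side0.png

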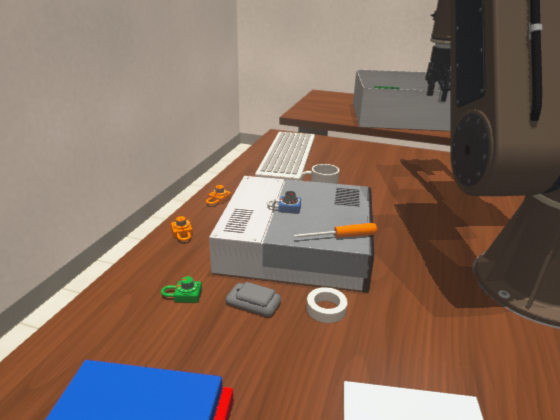

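View pics/top0.png

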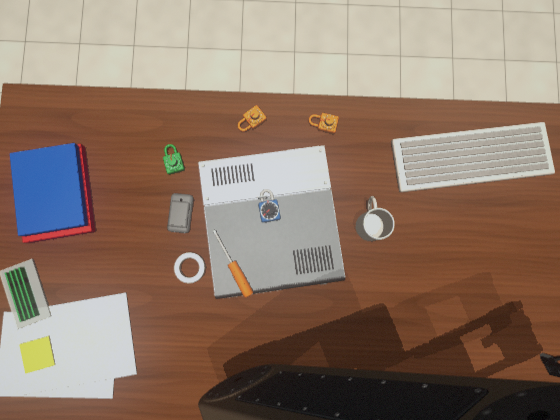

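View pics/wrist0.png

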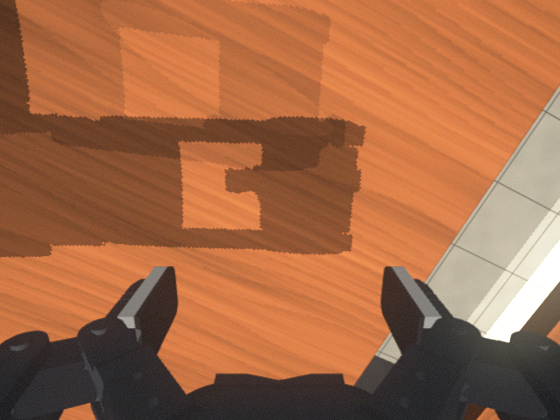

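The blue padlock lies on the computer at top (268,209) and side (289,203). The look-alikes are green at top (173,160) and orange at (252,118) and (325,122). Only the one at (268,209) is blue, on the computer and in the eye. I'll confirm that in an enlarged crop and measure it.

```bash
cat > h.py <<'E'
from station import manip
import numpy as np, cv2
from scipy.spatial.transform import Rotation as R
def cam(n):
    return manip.read_camera(n)
def cloud(c):
    z=c["range_z"]; v,u=np.indices(z.shape)
    p=np.stack([(u-c["cx"])/c["fx"]*z,(v-c["cy"])/c["fy"]*z,z,np.ones_like(z)],-1)
    w=(p@c["world_from_camera"].T)[...,:3]; w[z==0]=np.nan
    return w
def onplane(c,u,v,h):
    d=np.array([(u-c["cx"])/c["fx"],(v-c["cy"])/c["fy"],1.0]); T=c["world_from_camera"]
    d=T[:3,:3]@d; o=T[:3,3]; return o+d*(h-o[2])/d[2]
def proj(c,P):
    T=np.linalg.inv(c["world_from_camera"]); q=T[:3,:3]@np.asarray(P)+T[:3,3]
    return c["fx"]*q[0]/q[2]+c["cx"], c["fy"]*q[1]/q[2]+c["cy"]
def crop(c,u0,v0,u1,v1,k,name):
    im=c["img"][v0:v1,u0:u1,::-1]
    cv2.imwrite(name,cv2.resize(im,None,fx=k,fy=k,interpolation=cv2.INTER_CUBIC))
E
python3 - <<'E'
from h import *
t=cam("top"); crop(t,233,175,303,240,8,"pics/top1.png")
s=cam("side"); crop(s,250,175,330,235,8,"pics/side1.png")
w=cloud(t)
for u,v in [(268,209),(230,260),(300,170),(320,220)]: print(u,v,w[v,u])
# blue mask
hsv=cv2.cvtColor(t["img"],cv2.COLOR_RGB2HSV)
m=cv2.inRange(hsv,(100,100,40),(130,255,255)); m[:,:200]=0
v,u=np.nonzero(m); P=w[v,u]; print(len(v),P.min(0),P.max(0),P.mean(0))
# top surface of computer
zz=w[...,2]; mm=((zz>0.09)&(zz<0.115)).astype(np.uint8); mm[:, :190]=0; mm[:,360:]=0
mm=cv2.morphologyEx(mm,cv2.MORPH_OPEN,np.ones((5,5)))
n,l,st,_=cv2.connectedComponentsWithStats(mm); i=1+st[1:,4].argmax(); print(st[i])
v,u=np.nonzero(l==i); P=w[v,u]; print("ztop",np.median(P[:,2]))
r=cv2.minAreaRect((P[:,:2]*1000).astype(np.float32)); print(r)
E
```

```text
268 209 [0.57909796 0.0482855  0.13991227]
230 260 [0.45469143 0.13690578 0.11179916]
300 170 [ 0.68614705 -0.03062661  0.10018   ]
320 220 [ 0.56047358 -0.08355188  0.09734375]
50 [nan nan nan] [nan nan nan] [nan nan nan]
[  199   146   146   152 16656]
ztop 0.09905291205368405
((558.304443359375, 40.00944519042969), (347.0193786621094, 324.7129821777344), 9.607621192932129)
```

View pics/top1.png

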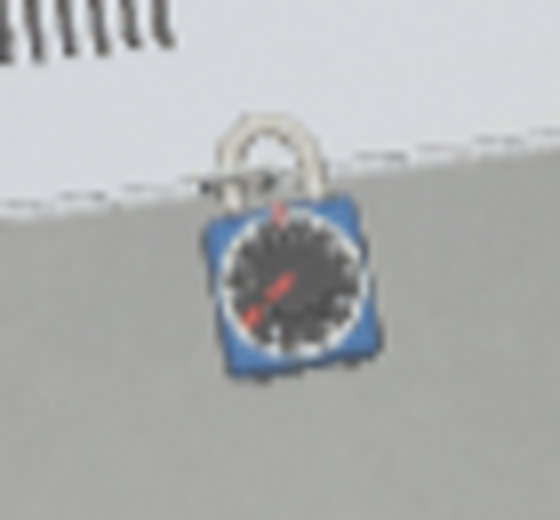

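View pics/side1.png

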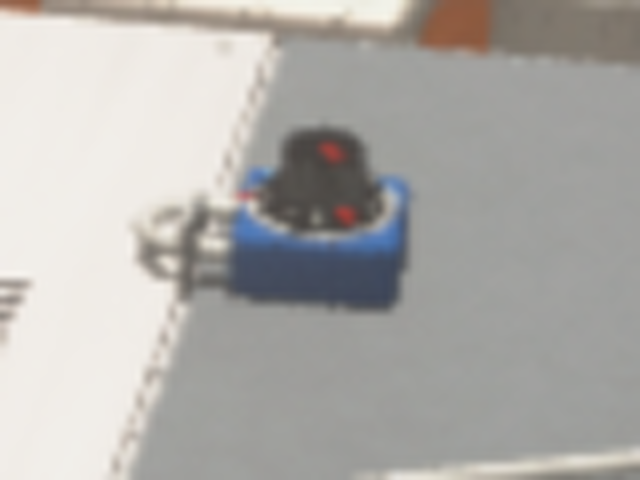

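Emit:
send_rows --pt "0 0 0 0.02 -0.016 0 -1" --pt "0 0 0 0.038 -0.031 0 -1" --pt "0 0 0 0.038 -0.031 0 -1" --pt "0 0 0 0.038 -0.031 0 -1" --pt "0 0 0 0.038 -0.031 0 -1" --pt "0 0 0 0.038 -0.031 0 -1" --pt "0 0 0 0.038 -0.031 0 -1" --pt "0 0 0 0.038 -0.031 0 -1" --pt "0 0 0 0.038 -0.031 0 -1" --pt "0 0 0 0.038 -0.031 0 -1"

```text
clock: 1.5
ee_pos: [0.482, -0.1574, 0.2314]
eef_rot: [0.974, 0.226, 0.0, 0.0]
wrist_force: [0.7, -1.2, -0.2]
opening: 0.0854
```

Emit:
send_rows --pt "0 0 0 0.038 -0.031 0 -1" --pt "0 0 0 0.038 -0.031 0 -1" --pt "0 0 0 0.038 -0.031 0 -1" --pt "0 0 0 0.038 -0.031 0 -1" --pt "0 0 0 0.02 -0.017 0 -1" --pt "0 0 0 0 0 0 -1"

```text
clock: 2.25
ee_pos: [0.5741, 0.0452, 0.2311]
eef_rot: [0.974, 0.228, 0.0, -0.0]
wrist_force: [-0.1, -0.1, -0.1]
opening: 0.0854
```

```bash
python3 - <<'E'
from h import *
o=manip.get_obs(); print(o["clock"],o["ee_pos"],o["eef_rot"],o["joints"],o["wrist_force"])
c=cam("wrist"); cv2.imwrite("pics/w1.png",c["img"][:,:,::-1])
E
```

```text
2.25 [0.5741149  0.04516161 0.23107737] [ 9.73765258e-01  2.27554858e-01  3.37184607e-05 -8.63640494e-05] [2.57445567e-02 3.77092803e-01 1.77022280e+00 2.18051152e-04
 9.94245981e-01 1.13729017e+00] [-0.05533345 -0.09374439 -0.07603513]
```

View pics/w1.png

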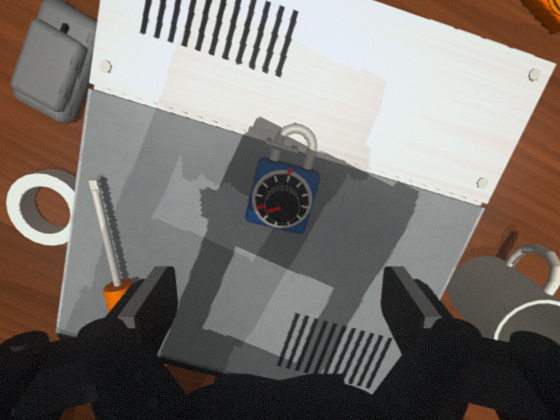

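The wrist view shows the blue lock at about (282,195), with its bow up at (298,135). The red tick is at about (260,208) and the mark at about (290,172). Next I'll enlarge this and measure.

```bash
python3 - <<'E'
from h import *
c=cam("wrist"); crop(c,230,110,335,245,5,"pics/w2.png")
hsv=cv2.cvtColor(c["img"],cv2.COLOR_RGB2HSV)
m=cv2.inRange(hsv,(100,110,30),(130,255,255)); m[:,:230]=0;m[:,335:]=0;m[:110]=0;m[245:]=0
w=cloud(c)
v,u=np.nonzero(m); P=w[v,u]; ok=np.isfinite(P[:,2]); print(np.percentile(P[ok,2],[5,50,95]), len(v))
tops=ok&(P[:,2]>0.115)
Q=np.array([onplane(c,a,b,0.122)[:2] for a,b in zip(u,v)])
r=cv2.minAreaRect((Q[tops]*1000).astype(np.float32)); print("case",r)
# red
m2=cv2.inRange(hsv,(0,120,80),(8,255,255))|cv2.inRange(hsv,(172,120,80),(180,255,255)); m2[:,:230]=0;m2[:,335:]=0;m2[:110]=0;m2[245:]=0
n,l,st,ce=cv2.connectedComponentsWithStats(m2)
for i in range(1,n):print(st[i],ce[i])
# computer top edges
E
```

```text
[0.1183848  0.12119873 0.12262321] 1012
case ((578.8914794921875, 45.689476013183594), (49.51436996459961, 46.326637268066406), 12.047261238098145)
[286 167   5   6  22] [288.18181818 169.36363636]
[255 203   8   5  28] [258.75       204.89285714]
[266 205  14   6  44] [272.38636364 207.65909091]
```

View pics/w2.png

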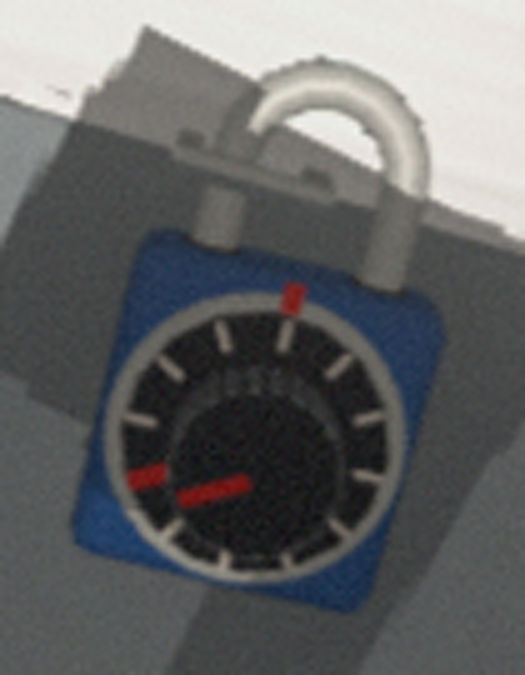

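```bash
python3 - <<'E'
from h import *
c=cam("wrist"); t=cam("top")
f=lambda x,y:(230+(x+.5)/5-.5,110+(y+.5)/5-.5)
for n,x,y,h in [("knobtop",250,483,.1415),("flange",257,437,.1255),("mark",293,299,.1215),("redtip",135,480,.1255),("eyeL",180,150,.1235),("eyeR",332,193,.1235),("bow",348,75,.111)]:
    print(n,onplane(c,*f(x,y),h))
g=lambda x,y:(233+(x+.5)/8-.5,175+(y+.5)/8-.5)
print("top knobtop",onplane(t,*g(293,281),.1415),"flange",onplane(t,*g(293,282),.1255))
# seam of computer
a=onplane(c,92,88,.1);b=onplane(c,484,205,.1); print("seam",a,b,np.degrees(np.arctan2(a[0]-b[0],b[1]-a[1])))
P=w=cloud(c); print(w[190:200,90:100,2].mean(), np.nanmedian(w[150:190,100:160,2]))
k=w[203:211,276:286,2]; print("knob top z",np.nanmedian(k))
E
```

```text
knobtop [0.5762757  0.04469148 0.1415    ]
flange [0.57870032 0.04469466 0.1255    ]
mark [0.59879188 0.04871743 0.1215    ]
redtip [0.56478957 0.05800663 0.1255    ]
eyeL [0.61116062 0.07283906 0.1235    ]
eyeR [0.61524139 0.0508055  0.1235    ]
bow [0.6303973  0.05522781 0.111     ]
top knobtop [0.57731978 0.04539909 0.1415    ] flange [0.57896306 0.04513592 0.1255    ]
seam [0.58583411 0.20435084 0.1       ] [ 0.6394921  -0.11054452  0.1       ] -170.3297123324219
0.11282954930444841 0.09974568841596854
knob top z 0.1419088554375074
```

It's the right lock, blue and through the eye. The red tick is 4 clicks counter-clockwise of the mark (2.09 rad), the dial axis is near (0.578, 0.045), and lock yaw is about 12°. I'll pre-rotate the tool by -110° for the clockwise stroke.

Emit:
send_rows --pt "0 0 -10 0 0 0 -1" --pt "0 0 -10 0 0 0 -1" --pt "0 0 -10 0 0 0 -1" --pt "0 0 -10 0 0 0 -1" --pt "0 0 -10 0 0 0 -1" --pt "0 0 -10 0 0 0 -1" --pt "0 0 -10 0 0 0 -1" --pt "0 0 -10 0 0 0 -1" --pt "0 0 -10 0 0 0 -1" --pt "0 0 -10 0 0 0 -1"

```text
clock: 3.7
ee_pos: [0.5734, 0.0424, 0.2314]
eef_rot: [0.451, 0.893, -0.0, 0.0]
wrist_force: [0.9, 0.2, 0.2]
opening: 0.0857
```

Emit:
send_rows --pt "0 0 -10 0 0 0 -1" --pt "0 0 0 0 0 0.03 -1" --pt "0 0 0 0 0 0.02 -1" --pt "0 0 0 0 0 0 -1"

```text
clock: 4.2
ee_pos: [0.5725, 0.0426, 0.1803]
eef_rot: [0.374, 0.928, -0.001, -0.001]
wrist_force: [-1.1, -0.4, 0.9]
opening: 0.0856
```

```bash
cat > rel.py <<'E'
import sys
from h import *
# usage: rel.py x y z  -> tool-frame shift to reach
o=manip.get_obs(); r=R.from_quat(o["eef_rot"]); p=np.array([float(a) for a in sys.argv[1:4]])
X=r.as_matrix(); print("t",o["clock"],"pos",o["ee_pos"].round(4),"A",np.degrees(np.arctan2(X[1,0],X[0,0])).round(2),"tilt z",X[:,2].round(4),"F",o["wrist_force"].round(2),"open",round(o["opening"],4),"j6",o["joints"][5].round(3))
print("tool shift",r.inv().apply(p-o["ee_pos"]).round(4))
E
python3 rel.py 0.578 0.045 0.129
python3 - <<'E'
from h import *
c=cam("wrist"); cv2.imwrite("pics/w3.png",c["img"][:,:,::-1])
E
```

```text
t 4.2 pos [0.5725 0.0426 0.1803] A 136.1 tilt z [-2.6e-03 -1.0e-04 -1.0e+00] F [-1.06 -0.42  0.92] open 0.0856 j6 -0.783
tool shift [-0.0024  0.0056  0.0512]
```

View pics/w3.png

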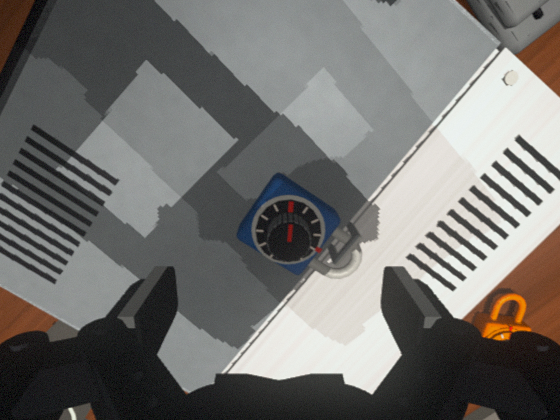

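```bash
python3 - <<'E'
from h import *
c=cam("wrist"); crop(c,230,160,380,290,4,"pics/w4.png")
E
```

```text
(no output)
```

View pics/w4.png

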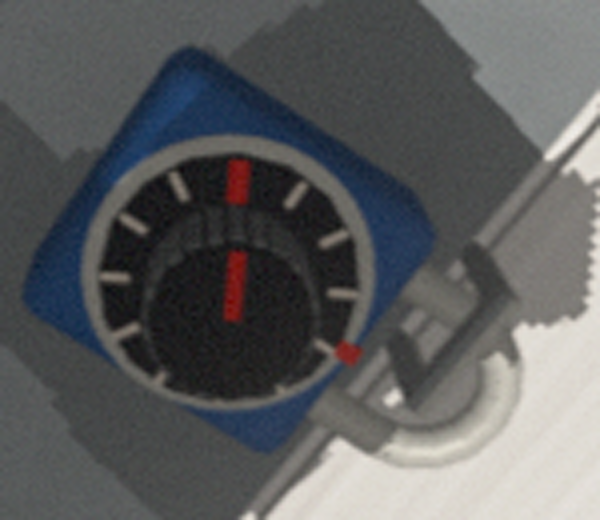

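```bash
python3 - <<'E'
from h import *
c=cam("wrist")
print(onplane(c,288,239.8,.1415),onplane(c,287.2,228,.1255))
E
python3 rel.py 0.578 0.0455 0.129
```

```text
[0.57842195 0.04582826 0.1415    ] [0.57758089 0.04650606 0.1255    ]
t 4.35 pos [0.5741 0.0431 0.1822] A 136.14 tilt z [ 0.0011  0.     -1.    ] F [-0.39 -0.27  1.04] open 0.0857 j6 -0.783
tool shift [-0.0011  0.0044  0.0532]
```

Emit:
send_rows --pt "0 0 0 -0.001 0.0045 0.015 -1" --pt "0 0 0 0 0 0.02 -1" --pt "0 0 0 0 0 0.012 -1" --pt "0 0 0 0 0 0.004 -1" --pt "0 0 0 0 0 0 -1" --pt "0 0 0 0 0 0 -1"

```text
clock: 5.1
ee_pos: [0.5779, 0.0461, 0.1308]
eef_rot: [0.373, 0.928, 0.0, 0.0]
wrist_force: [0.4, -0.5, -0.3]
opening: 0.0856
```

```bash
python3 rel.py 0.578 0.0455 0.129
python3 - <<'E'
from h import *
c=cam("wrist"); cv2.imwrite("pics/w5.png",c["img"][:,:,::-1])
E
```

```text
t 5.1 pos [0.5779 0.0461 0.1308] A 136.18 tilt z [ 9.e-04  0.e+00 -1.e+00] F [ 0.37 -0.53 -0.32] open 0.0856 j6 -0.779
tool shift [-0.0005 -0.0004  0.0018]
```

View pics/w5.png

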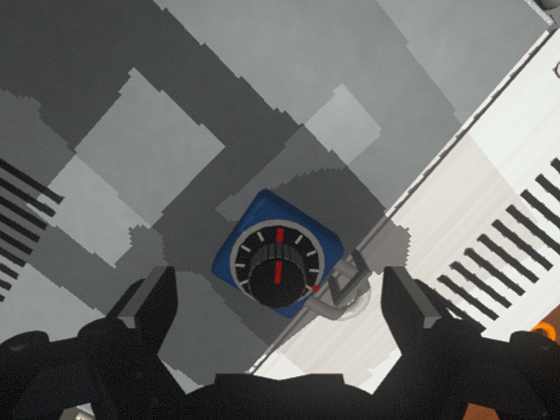

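The knob sits centred between the pads at (277,280). I'll lower about 1.5 mm and close.

Emit:
send_rows --pt "0 0 0 0 0 0.0015 -1" --pt "0 0 0 0 0 0 -0.4" --pt "0 0 0 0 0 0 0" --pt "0 0 0 0 0 0 0.3" --pt "0 0 0 0 0 0 1" --pt "0 0 0 0 0 0 1" --pt "0 0 0 0 0 0 1" --pt "0 0 0 0 0 0 1"

```text
clock: 6.15
ee_pos: [0.5774, 0.046, 0.1291]
eef_rot: [0.373, 0.928, -0.0, 0.0]
wrist_force: [-2.8, -0.8, 7.0]
opening: 0.0212
```

```bash
python3 rel.py 0.578 0.0455 0.129
python3 - <<'E'
from h import *
print(manip.get_obs()["torque"])
c=cam("wrist"); cv2.imwrite("pics/w6.png",c["img"][:,:,::-1])
E
```

```text
t 6.15 pos [0.5774 0.046  0.1291] A 136.17 tilt z [-0.e+00 -1.e-04 -1.e+00] F [-2.78 -0.79  6.96] open 0.0212 j6 -0.779
tool shift [-0.0007  0.0001  0.0001]
[-0.16240147  0.41301719 -0.01135952]
```

View pics/w6.png

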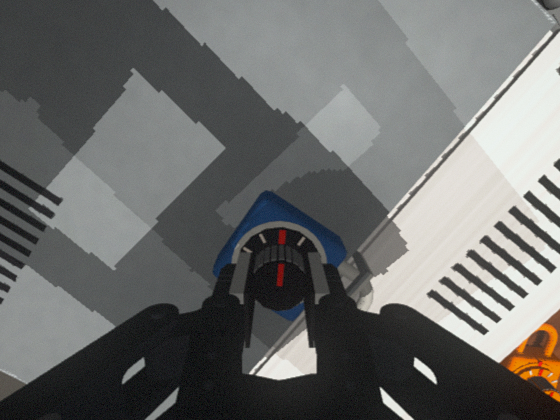

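Gripped: the knob is between the pads and the red line is straight up in the image. Turning clockwise now.

Emit:
send_rows --pt "0 0 5 0 0 0 1" --pt "0 0 8 0 0 0 1" --pt "0 0 8 0 0 0 1" --pt "0 0 8 0 0 0 1" --pt "0 0 0 0 0 0 1"

```text
clock: 6.82
ee_pos: [0.5779, 0.0463, 0.1291]
eef_rot: [0.593, 0.805, 0.0, 0.0]
wrist_force: [1.3, 2.4, 5.1]
opening: 0.0214
```

```bash
python3 rel.py 0.578 0.0455 0.129
python3 - <<'E'
from h import *
print(manip.get_obs()["torque"])
c=cam("wrist"); crop(c,180,150,380,350,3,"pics/w7.png")
E
```

```text
t 6.825 pos [0.5779 0.0463 0.1291] A 107.2 tilt z [ 8.e-04  3.e-04 -1.e+00] F [1.29 2.38 5.06] open 0.0214 j6 -0.273
tool shift [-0.0008 -0.0001  0.0001]
[ 0.46254995 -0.24949345  0.03829471]
```

View pics/w7.png

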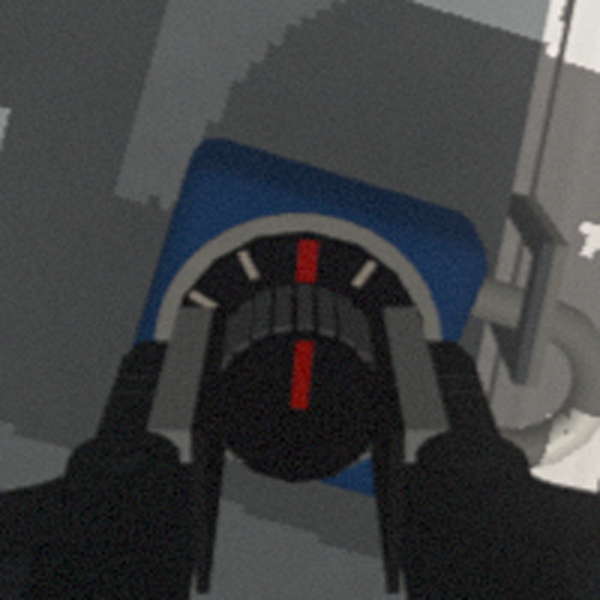

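The dial turns with the tool and the case is held. I'll continue.

Emit:
send_rows --pt "0 0 8 0 0 0 1" --pt "0 0 8 0 0 0 1" --pt "0 0 8 0 0 0 1" --pt "0 0 8 0 0 0 1" --pt "0 0 8 0 0 0 1" --pt "0 0 8 0 0 0 1" --pt "0 0 8 0 0 0 1" --pt "0 0 8 0 0 0 1" --pt "0 0 6 0 0 0 1" --pt "0 0 0 0 0 0 1"

```text
clock: 8.12
ee_pos: [0.5781, 0.0462, 0.1292]
eef_rot: [0.947, 0.32, 0.001, 0.0]
wrist_force: [1.5, 2.5, 6.2]
opening: 0.0213
```

```bash
python3 rel.py 0.578 0.0455 0.129
python3 - <<'E'
from h import *
print(manip.get_obs()["torque"])
c=cam("wrist"); crop(c,180,150,380,350,3,"pics/w8.png")
E
```

```text
t 8.125 pos [0.5781 0.0462 0.1292] A 37.35 tilt z [ 1.2e-03  2.0e-04 -1.0e+00] F [1.53 2.49 6.22] open 0.0213 j6 0.946
tool shift [-0.0005  0.0005  0.0002]
[ 0.47322145 -0.15752028 -0.07170265]
```

View pics/w8.png

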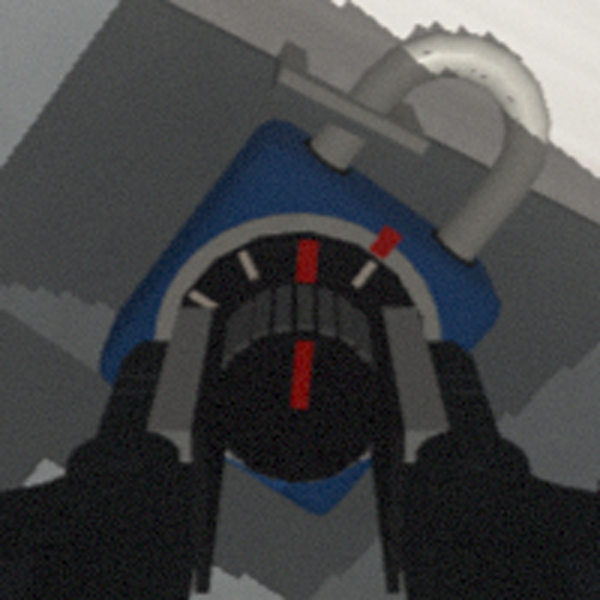

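One click left, with the mark about 32° on. I'll turn 28° and look.

Emit:
send_rows --pt "0 0 8 0 0 0 1" --pt "0 0 8 0 0 0 1" --pt "0 0 7 0 0 0 1" --pt "0 0 5 0 0 0 1" --pt "0 0 0 0 0 0 1"

```text
clock: 8.8
ee_pos: [0.5779, 0.046, 0.1292]
eef_rot: [0.997, 0.082, 0.0, 0.0]
wrist_force: [1.6, 1.7, 6.0]
opening: 0.0213
```

```bash
python3 rel.py 0.578 0.0455 0.129
python3 - <<'E'
from h import *
print(manip.get_obs()["torque"])
c=cam("wrist"); crop(c,180,150,380,350,3,"pics/w9.png")
E
```

```text
t 8.8 pos [0.5779 0.046  0.1292] A 9.39 tilt z [ 0.001 -0.    -1.   ] F [1.62 1.75 6.03] open 0.0213 j6 1.434
tool shift [-0.      0.0005  0.0002]
[ 0.22277388 -0.16300101 -0.05337475]
```

View pics/w9.png

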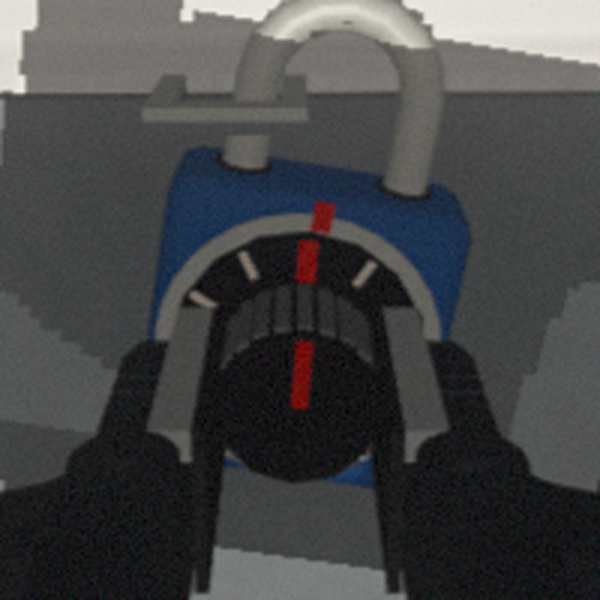

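About 5° short and inside the final notch. I'll turn 4° more, then release.

Emit:
send_rows --pt "0 0 4 0 0 0 1" --pt "0 0 0 0 0 0 1" --pt "0 0 0 0 0 0 0" --pt "0 0 0 0 0 0 -1" --pt "0 0 0 0 0 0 -1" --pt "0 0 0 0 0 0 -1" --pt "0 0 0 0 0 -0.01 -1" --pt "0 0 0 0 0 -0.02 -1" --pt "0 0 0 0 0 -0.02 -1" --pt "0 0 0 0 0 0 -1"

```text
clock: 10.1
ee_pos: [0.5786, 0.0461, 0.1807]
eef_rot: [0.999, 0.045, 0.002, 0.0]
wrist_force: [1.1, -0.3, -0.9]
opening: 0.0854
```

```bash
python3 rel.py 0.578 0.0455 0.103
python3 - <<'E'
from h import *
c=cam("wrist"); crop(c,210,130,360,280,4,"pics/w10.png")
hsv=cv2.cvtColor(c["img"],cv2.COLOR_RGB2HSV)
m=cv2.inRange(hsv,(100,110,30),(130,255,255)); m[:,:180]=0;m[:,380:]=0;m[:90]=0;m[300:]=0
w=cloud(c);v,u=np.nonzero(m); ok=w[v,u,2]>0.117
Q=np.array([onplane(c,a,b,0.122)[:2] for a,b in zip(u,v)])
print(cv2.minAreaRect((Q[ok]*1000).astype(np.float32)))
E
```

```text
t 10.1 pos [0.5786 0.0461 0.1807] A 5.18 tilt z [ 3.1e-03  1.0e-04 -1.0e+00] F [ 1.05 -0.32 -0.86] open 0.0854 j6 1.508
tool shift [-0.0008  0.0005  0.0777]
((578.3805541992188, 46.253807067871094), (49.454551696777344, 46.39900588989258), 0.6123234629631042)
```

View pics/w10.png

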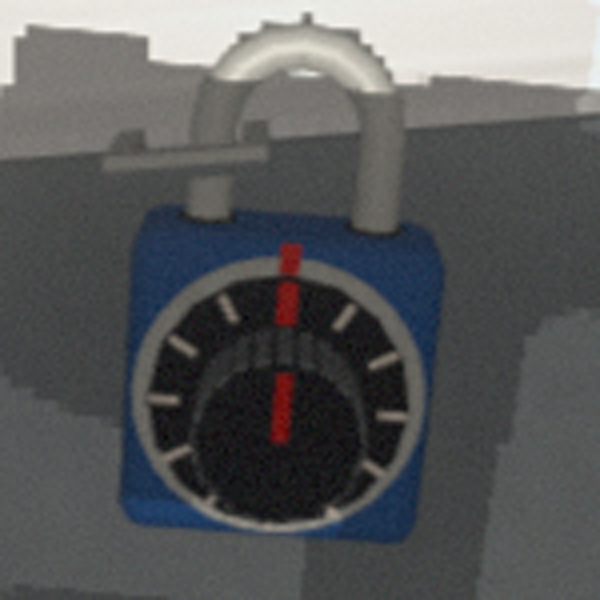

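The red tick is now in the notch at the mark (crop 288,300 against 290,260). The case has yawed to about 1°. Now I'll grip the case sides.

Emit:
send_rows --pt "0 0 3.5 0 0 0 -1" --pt "0 0 0 0 0 0.025 -1" --pt "0 0 0 0 0 0.025 -1" --pt "0 0 0 0 0 0.018 -1" --pt "0 0 0 0 0 0.007 -1" --pt "0 0 0 0 0 0 -1" --pt "0 0 0 0 0 0 -1"

```text
clock: 11.02
ee_pos: [0.5779, 0.0461, 0.1044]
eef_rot: [1.0, 0.015, 0.0, -0.0]
wrist_force: [0.1, 0.3, -0.4]
opening: 0.0854
```

```bash
python3 rel.py 0.578 0.046 0.102
python3 - <<'E'
from h import *
c=cam("wrist"); cv2.imwrite("pics/w11.png",c["img"][:,:,::-1])
E
```

```text
t 11.025 pos [0.5779 0.0461 0.1044] A 1.67 tilt z [ 8.e-04  1.e-04 -1.e+00] F [ 0.13  0.33 -0.41] open 0.0854 j6 1.569
tool shift [0.0001 0.0001 0.0024]
```

View pics/w11.png

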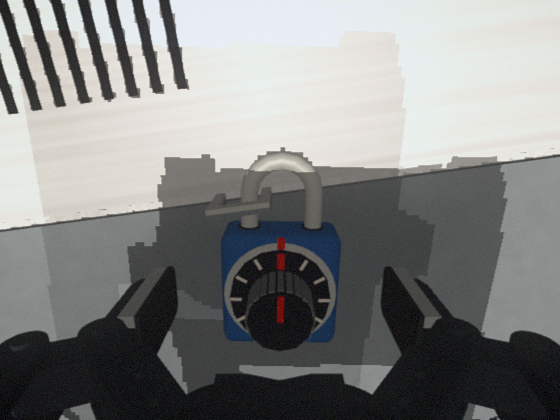

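The lock is centred and square between the pads. I'll lower slightly and close.

Emit:
send_rows --pt "0 0 0 0 0 0.002 -1" --pt "0 0 0 0 0 0 -0.5" --pt "0 0 0 0 0 0 0" --pt "0 0 0 0 0 0 1" --pt "0 0 0 0 0 0 1" --pt "0 0 0 0 0 0 1" --pt "0 0 0 0 0 0 1"

```text
clock: 11.95
ee_pos: [0.5776, 0.046, 0.1023]
eef_rot: [1.0, 0.015, 0.0, 0.0]
wrist_force: [-2.4, -1.0, 8.3]
opening: 0.0465
```

```bash
python3 rel.py 0.578 0.046 0.102
python3 - <<'E'
from h import *
print(manip.get_obs()["torque"])
c=cam("wrist"); cv2.imwrite("pics/w12.png",c["img"][:,:,::-1])
E
```

```text
t 11.95 pos [0.5776 0.046  0.1023] A 1.67 tilt z [ 3.e-04 -0.e+00 -1.e+00] F [-2.37 -0.98  8.3 ] open 0.0465 j6 1.569
tool shift [ 0.0004 -0.      0.0003]
[ 0.02028347  0.4495524  -0.00349412]
```

View pics/w12.png

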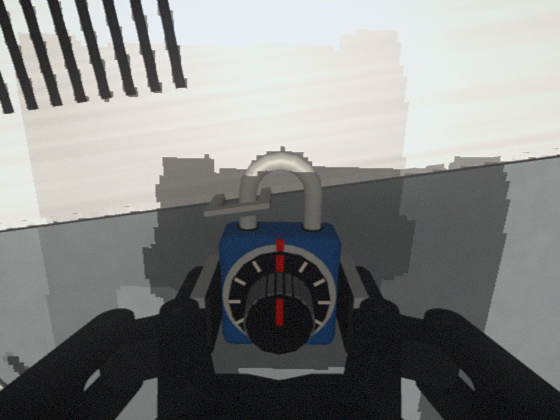

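Gripped at 46.5 mm opening. I'll lift 1.5 mm to unload it, square it to the eye by turning 8° back, then pull.

Emit:
send_rows --pt "0 0 0 0 0 -0.0015 1" --pt "0 0 -4 0 0 0 1" --pt "0 0 -4 0 0 0 1" --pt "0 0 0 -0.003 0.001 0 1" --pt "0 0 0 -0.004 0.001 0 1" --pt "0 0 0 0 0 0 1"

```text
clock: 12.75
ee_pos: [0.5704, 0.0428, 0.1033]
eef_rot: [0.996, 0.084, -0.0, -0.0]
wrist_force: [0.2, -0.2, -3.3]
opening: 0.0466
```

```bash
python3 rel.py 0.578 0.046 0.102
python3 - <<'E'
from h import *
print(manip.get_obs()["torque"])
c=cam("wrist"); crop(c,180,110,380,310,3,"pics/w13.png")
E
```

```text
t 12.75 pos [0.5704 0.0428 0.1033] A 9.61 tilt z [-4.e-04 -0.e+00 -1.e+00] F [ 0.25 -0.21 -3.26] open 0.0466 j6 1.425
tool shift [ 0.008  -0.0019  0.0012]
[-0.03175378  0.04452029 -0.01172664]
```

View pics/w13.png

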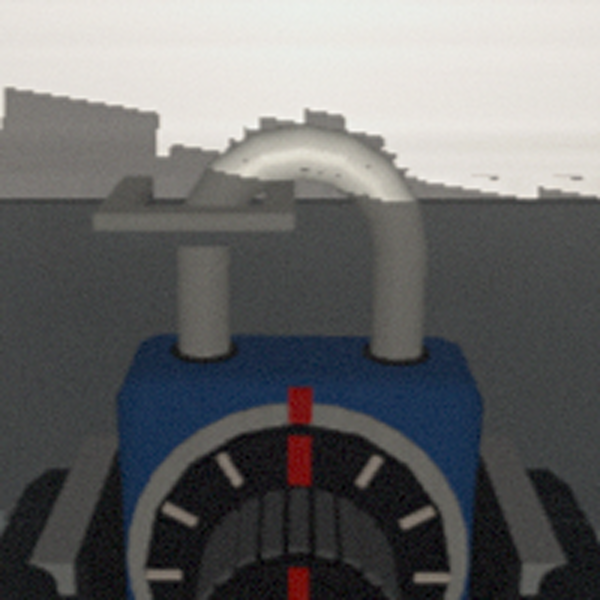

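The lock hangs free, square, with its leg centred in the eye and its tick at the mark. Pulling back now.

Emit:
send_rows --pt "0 0 0 -0.003 0 0 1" --pt "0 0 0 -0.003 0 0 1" --pt "0 0 0 -0.003 0 0 1" --pt "0 0 0 -0.003 0 0 1" --pt "0 0 0 0 0 0 1"

```text
clock: 13.42
ee_pos: [0.5588, 0.0409, 0.1033]
eef_rot: [0.996, 0.084, -0.0, -0.0]
wrist_force: [1.1, 1.0, -2.9]
opening: 0.0469
```

```bash
python3 rel.py 0.578 0.046 0.102
python3 - <<'E'
from h import *
c=cam("wrist"); crop(c,180,110,380,310,3,"pics/w14.png")
E
```

```text
t 13.425 pos [0.5588 0.0409 0.1033] A 9.67 tilt z [-3.e-04  0.e+00 -1.e+00] F [ 1.12  0.96 -2.88] open 0.0469 j6 1.421
tool shift [ 0.0198 -0.0018  0.0013]
```

View pics/w14.png

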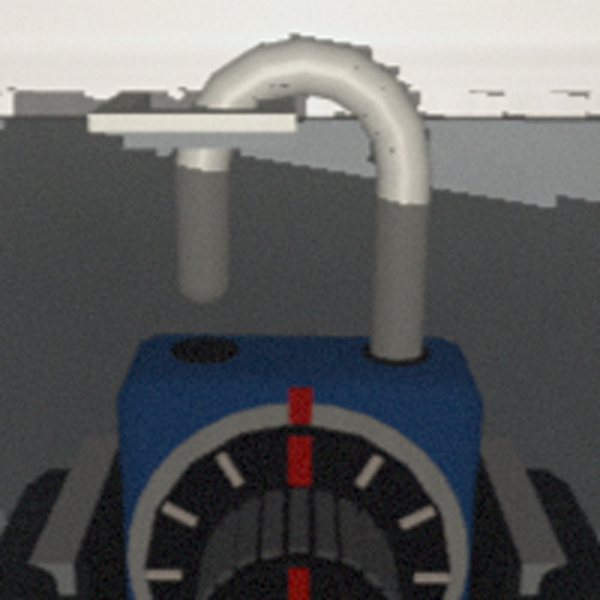

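The toe is out of the case and the gap is open, with no sideways load. I'll go on in smaller steps to the stop.

Emit:
send_rows --pt "0 0 0 -0.002 0 0 1" --pt "0 0 0 -0.002 0 0 1" --pt "0 0 0 0 0 0 1"

```text
clock: 13.85
ee_pos: [0.555, 0.0402, 0.1033]
eef_rot: [0.996, 0.084, -0.0, -0.0]
wrist_force: [1.5, -0.2, -2.6]
opening: 0.0466
```

```bash
python3 rel.py 0.578 0.046 0.102
python3 - <<'E'
from h import *
c=cam("wrist"); crop(c,180,110,380,310,3,"pics/w15.png")
E
```

```text
t 13.85 pos [0.555  0.0402 0.1033] A 9.67 tilt z [-2.e-04  0.e+00 -1.e+00] F [ 1.47 -0.19 -2.6 ] open 0.0466 j6 1.42
tool shift [ 0.0237 -0.0018  0.0013]
```

View pics/w15.png

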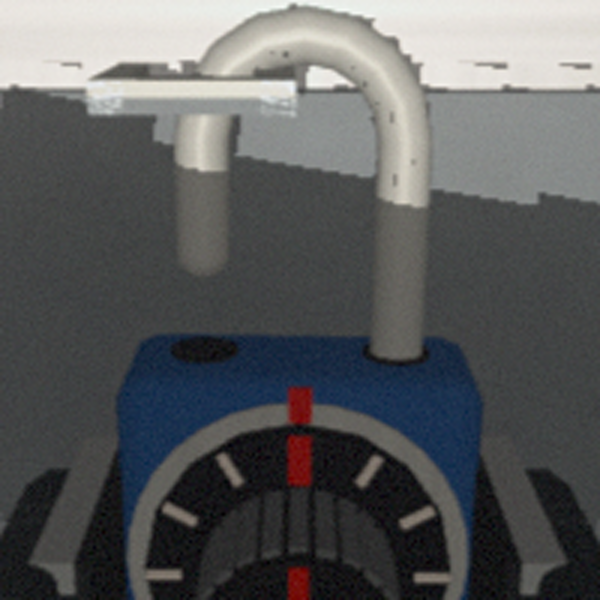

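Emit:
send_rows --pt "0 0 0 -0.001 0 0 1" --pt "0 0 0 -0.001 0 0 1" --pt "0 0 0 0 0 0 1"

```text
clock: 14.28
ee_pos: [0.5542, 0.04, 0.1035]
eef_rot: [0.996, 0.084, 0.001, 0.0]
wrist_force: [6.7, 1.9, -4.4]
opening: 0.0466
```

```bash
python3 rel.py 0.578 0.046 0.102
python3 - <<'E'
from h import *
c=cam("wrist"); crop(c,180,110,380,310,3,"pics/w16.png")
E
```

```text
t 14.275 pos [0.5542 0.04   0.1035] A 9.67 tilt z [ 1.9e-03  1.0e-04 -1.0e+00] F [ 6.7   1.88 -4.35] open 0.0466 j6 1.419
tool shift [ 0.0245 -0.0019  0.0016]
```

View pics/w16.png

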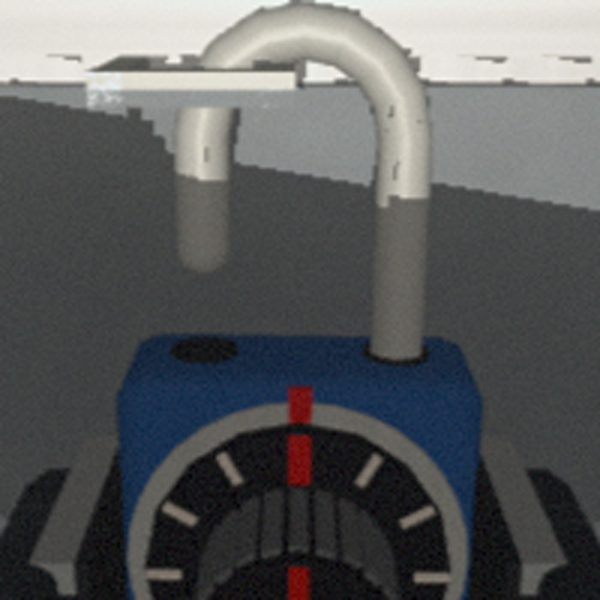

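At the stop (6.7 N, shackle fully out). Now I'll push forward about 31 mm so the tabs lie in the gap.

Emit:
send_rows --pt "0 0 0 0.004 0 0 1" --pt "0 0 0 0.005 0 0 1" --pt "0 0 0 0.005 0 0 1" --pt "0 0 0 0.005 0 0 1" --pt "0 0 0 0.005 0 0 1" --pt "0 0 0 0.004 0 0 1" --pt "0 0 0 0.003 0 0 1" --pt "0 0 0 0 0 0 1" --pt "0 0 0 0 0 0 1"

```text
clock: 15.45
ee_pos: [0.5835, 0.0451, 0.1033]
eef_rot: [0.996, 0.084, -0.0, -0.0]
wrist_force: [-0.4, -0.1, -3.2]
opening: 0.0469
```

```bash
python3 rel.py 0.5542 0.04 0.1035
python3 - <<'E'
from h import *
c=cam("wrist"); crop(c,180,110,380,310,3,"pics/w17.png")
E
```

```text
t 15.45 pos [0.5835 0.0451 0.1033] A 9.67 tilt z [-3.e-04  0.e+00 -1.e+00] F [-0.39 -0.11 -3.25] open 0.0469 j6 1.427
tool shift [-0.0298  0.0001 -0.0002]
```

View pics/w17.png

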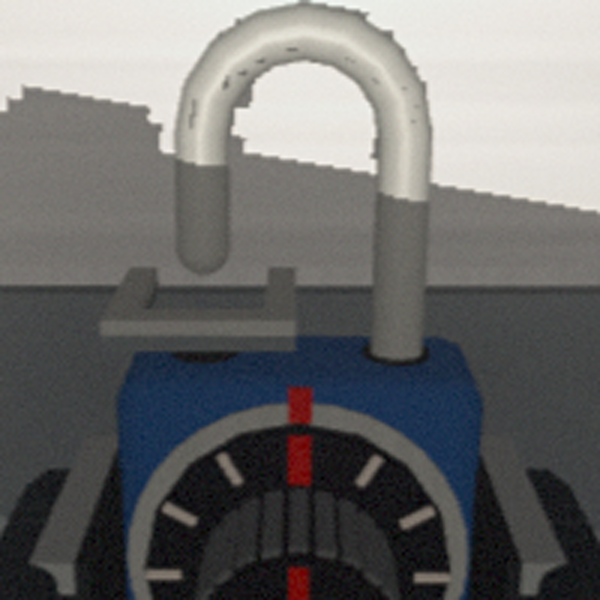

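Emit:
send_rows --pt "0 0 0 0.001 0 0 1" --pt "0 0 0 0 0 0 1" --pt "0 0 0 0 0 -0.003 1" --pt "0 0 0 0 0 -0.003 1" --pt "0 0 0 0 0 0 1"

```text
clock: 16.12
ee_pos: [0.585, 0.0453, 0.1097]
eef_rot: [0.996, 0.084, 0.0, 0.0]
wrist_force: [-0.4, -0.9, -3.0]
opening: 0.0466
```

```bash
python3 rel.py 0.5542 0.04 0.1035
python3 - <<'E'
from h import *
print(manip.get_obs()["torque"])
c=cam("wrist"); crop(c,180,110,380,310,3,"pics/w18.png")
E
```

```text
t 16.125 pos [0.585  0.0453 0.1097] A 9.67 tilt z [ 6.e-04  1.e-04 -1.e+00] F [-0.37 -0.88 -3.01] open 0.0466 j6 1.428
tool shift [-0.0312  0.      0.0062]
[0.01524592 0.09310488 0.02259915]
```

View pics/w18.png

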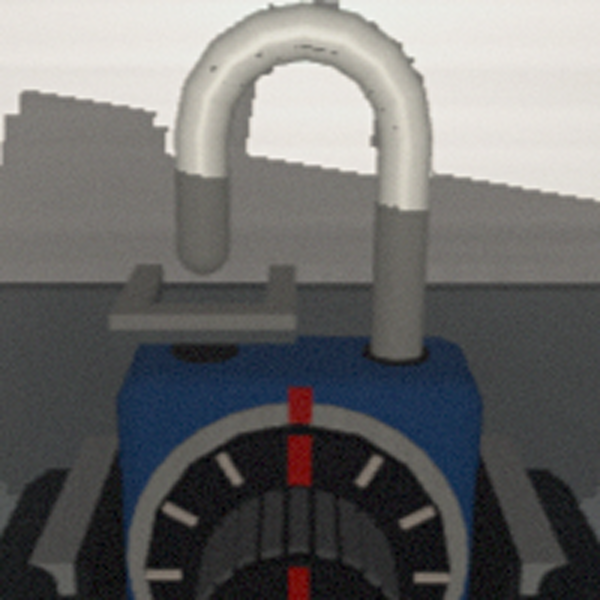

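It has risen past the hole top with only the lock's weight on the wrist, so the tabs are in the gap. Lifting on.

Emit:
send_rows --pt "0 0 0 0 0 -0.004 1" --pt "0 0 0 0 0 -0.006 1" --pt "0 0 0 0 0 -0.008 1" --pt "0 0 0 0 0 -0.015 1" --pt "0 0 0 0 0 -0.02 1" --pt "0 0 0 0 0 -0.02 1" --pt "0 0 0 0 0 -0.02 1" --pt "0 0 0 0 0 -0.015 1" --pt "0 0 0 0 0 -0.007 1" --pt "0 0 0 0 0 0 1"

```text
clock: 17.42
ee_pos: [0.5849, 0.0452, 0.2246]
eef_rot: [0.996, 0.084, 0.0, 0.0]
wrist_force: [-0.5, -0.3, -3.3]
opening: 0.0466
```

Emit:
send_rows --pt "0 0 0 0 0 0 1" --pt "0 0 0 0 0 0 1" --pt "0 0 0 0 0 0 1" --pt "0 0 0 0 0 0 1"

```text
clock: 17.92
ee_pos: [0.5847, 0.0452, 0.2241]
eef_rot: [0.996, 0.084, -0.0, -0.0]
wrist_force: [0.3, 0.5, -3.0]
opening: 0.0467
```

```bash
python3 rel.py 0.5542 0.04 0.1035
python3 - <<'E'
from h import *
c=cam("wrist"); crop(c,180,110,380,310,3,"pics/w19.png")
s=cam("side"); crop(s,210,100,370,240,5,"pics/s19.png")
E
```

```text
t 17.925 pos [0.5847 0.0452 0.2241] A 9.67 tilt z [-3.e-04 -0.e+00 -1.e+00] F [ 0.31  0.47 -2.97] open 0.0467 j6 1.428
tool shift [-3.090e-02  1.000e-04  1.206e-01]
```

View pics/w19.png

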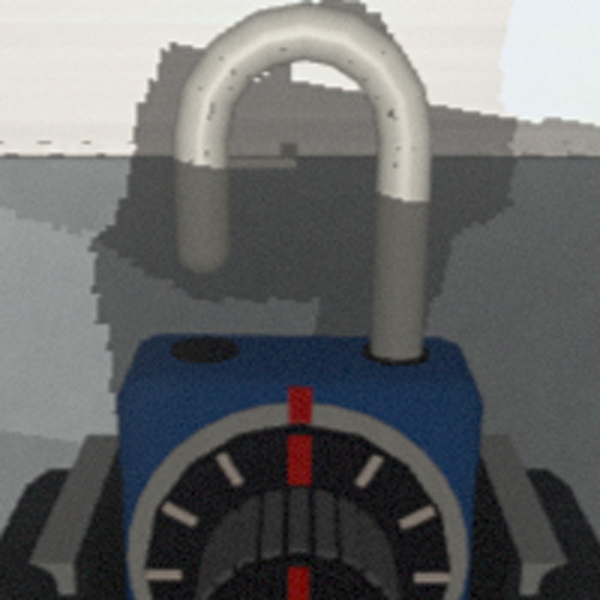

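View pics/s19.png

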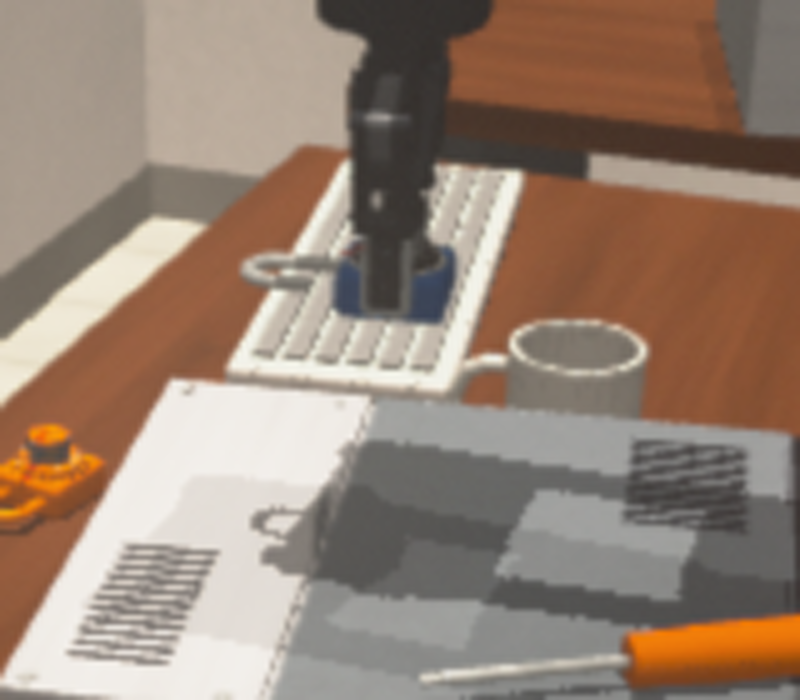

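The lock is up and level with its shackle open, the tick is at the mark, and nothing is touching it. Handing in.

```bash
python3 -c "
from station import manip
print(manip.job_done()); o=manip.get_obs(); print(o['clock'],o['ee_pos'],o['wrist_force'],o['opening'])"
```

```text
the job is handed in; nothing more can be done
None
the job is handed in; nothing more can be done
```

The blue padlock is off the eye. It was held still about 120 mm above the computer's top, dial up and shackle open, when I handed the job in at about 18 s.

- **Dial:** I turned it four clicks clockwise until the red tick sat at the red mark, released it into the notch, and checked that by camera before going on.
- **Shackle:** I re-gripped the case by its sides, squared it to the eye and pulled back to the shackle's stop, which I felt at about 7 N. I then pushed forward about 31 mm and lifted the lock straight off.

**Last checks:**
- The wrist carried only the lock's weight (about 3 N), and the fingers were steady at 46.7 mm opening.
- The tool was vertical.
- The wrist picture showed the toe well clear of the case and the tick at the mark.
- I did not measure how far the screwdriver, mug, tape roll or mouse moved. The arm never came near them, and the screwdriver and mug looked undisturbed in the last side picture.

No check failed or disagreed. The hand-in gave no verdict, and I could not read the state afterwards.

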